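# Click the vent cap home on the lunchbox

### The job

Pick up the wooden-handled press and, with its flat foot square on the loose round steel vent cap, push the cap down into the collar on the lunchbox lid until it clicks and then sits firmly on its seat below; keep it pressed there with about 15 N (10 to 20) for a good second so that the seal sets. Never lean on the cap with more than 30 N nor touch it with the gripper itself. Then stand the press back upright on the bare counter, let go of it, and leave the other kitchen things where they are.

Things in the scene. Friction and masses are not known exactly. Their poses are not given: they have to be found in the camera images.
- lunchbox: Blue plastic lunchbox with a white lid, 178 x 128 mm, 60 mm from its underside to the lid's top; origin under its centre, x along its long side, z up. It stands on a cork mat of 200 x 150 mm, of which 3 to 14 mm shows above the counter. It is heavy and does not move.
- collar (a point): Centre of the upper rim of the white round collar on the middle of the lunchbox lid; the rim is 32 mm above the lid (95 to 106 mm above the counter); outer diameter 68 mm (88 mm over four clip housings), inner 58 mm. Four spring catches stick 3.5 mm out of its inner wall, 10.5 mm below the rim. In the bottom is a hard seat with a thin soft seal. z is up.
- cap_top (a point): Centre of the flat top of the steel vent cap, loose in the collar. Round, 19 mm high, 50 g: skirt 56 mm across, tapered below, boss 40 mm across on top. At first its top is 8 mm above the rim. Pushed down it resists with up to 9 to 15 N, then gives at the click, its top 2.5 mm below the rim. It meets the hard seat 1 to 10 mm lower: how far differs each time and is not measured, only felt. z up.
- press_grip (a point): Middle of the wooden handle of the press, 77 mm above the underside of its foot. The press stands on its foot, 110 mm high, 180 to 350 g: round steel foot of diameter 44 mm and 14 mm thick, steel neck of diameter 18 mm, round upright wooden handle of diameter 28 mm from 44 to 110 mm. It can be gripped at any yaw. Its own z points up along the handle.
- tiffin: Three-tier steel tiffin carrier, diameter 120 mm, 198 mm high, standing to one side; origin under its centre. Leave alone.
- silicone_lid: Round flat silicone lid, diameter 110 mm, with a small knob; 19 mm high; origin under its centre. Leave alone.
- teaspoon: Steel teaspoon, 140 mm long, lying on the counter. Leave alone.
- tumbler: Steel tumbler, diameter 72 mm, 90 mm high, upright; origin under its centre. Leave alone.
Things that resemble listed ones, but are neither listed nor needed, are in the scene too. Of the things shaped like the part that bears cap_top, the bare steel one is meant. Leave any red look-alike of the part that bears press_grip alone.

How it is judged:
By the outcome, as a careful person would: the job done as asked, in the order asked, and still so for the second after the job is handed in, with the robot touching nothing.
It also fails if it takes over 64 s, if anything falls off the work surface, if the arm or the gripper's body presses on something with over 40 N, if the wrist force passes 120 N, or if a joint passes its speed limit or range.

### The arm

A 6-joint arm with a two-finger parallel gripper is mounted at the origin on the work surface. World frame = base frame: x ahead of the robot, y to its left, z up, the work surface at z = 0. Lengths are in m, angles in rad, forces in N, time in s.
With the tool pointing down it reaches from about 0.4 to 0.825 m from the base axis. Payload 7 kg.
Tool frame: the origin (TCP) lies at the very end of the fingers, on their centre line; the grasp point (between the pads) lies 19 mm behind it (r.grip_point_offset is the distance from the TCP to the grasp point, in m); z points along the fingers, x is the direction in which the jaws open and shut, and the axes are right-handed (so a half turn about z gives the same grasp; the last joint's range is limited). The gripper opens to 88 mm and grips with 3 to 60 N. Pads are 19 mm wide; open, the fingers measure 130 mm over their backs; the gripper's body (78 mm by 193 mm) begins 47 mm behind the grasp point.
Start: joints at [-0.868, 0.359, 0.012, 0, -1.224, -0.288], TCP at [0.272, -0.618, 0.227] pointing down, gripper open.
Joint ranges: [-3.07, 3.07], [-1.43, 2.12], [-1.02, 1.25], [-3.03, 1.67], [-3.05, -0], [-3.03, 3.03]. Speed limits (rad/s): [2.39, 2.39, 3.01, 3.14, 3.14, 3.14].

### API

Orientations are given as a unit quaternion [w, x, y, z].
In Python, from rig import r gives the robot as it stands.
- The arm moves only by the tool drive_tool, never from a script. Its argument "plan" is a list of rows, each a list of 2 entries, a list of its own where there are three numbers: the shift along the world's x, y, z in m, then the turn, a rotation vector about the world's x, y, z in rad. In form: [[[tx, ty, tz], [ax, ay, az]], ...]. A call has 1 to 12 rows; each row is the pose to reach, as a shift and turn from the pose commanded when the call began; what a row does not reach only later rows make up. A row lasts 1/8 s, in which the tool goes at most 62.5 mm and 10.7 degrees, less where a joint would pass 70% of its speed; a pose out of reach is approached as far as the arm can. A call with a gripper value outside its range is refused whole. "fingers" is the finger opening in m, from 0 to 0.0876, set as the call begins (left out, the last holds). The fingers move at their own pace and stop on an object; the grip force is fixed at half the most. Time passes only in rows, so rows that repeat a pose let the fingers close. It gives the time, the measured TCP pose, the force and the opening at its end, in the units of the state.
- r.get_obs(): the state, without advancing time (a new reading comes with each control period).
- r.capture(name): name is "scene" or "top" or "wrist"; returns the picture (480x640x3 uint8, red, green, blue); there is no depth.
- r.camera_model(name): a dict with "camera_matrix" (3x3 intrinsics, pixels), "R" (3x3) and "t" (3): a world point X has camera coordinates R X + t; the wrist camera has in their place "tool_from_camera" (4x4, takes a point from camera to tool coordinates, whose origin is the TCP and whose axes are the tool frame's). Camera axes: x right, y down, z forward; pixel columns grow to the right and rows downward; lengths in m; the calibration is good to about 2 mm. A picture is of the moment at which its call begins: read the wrist's pose just before it. camera_model takes no time and is no camera call.
- r.close_job(): hands the job in, once; it reports no verdict.
Trained networks look in the newest picture that a camera, given by its name, has taken for a name from the list of things; names that differ only in an ending like _2 or _b are one class to them, and where a whole thing is asked for, a point or a joint stands for the part that bears it (a point fixed in the world has none). Each returns a list of dicts, best first, with "score" (0 to 1); they miss things now and then, are a little off and sometimes report something else, mostly with a low value. They report only what shows in the picture. A call takes as long as a camera call. They do not tell look-alikes from the thing itself.
- r.recognise(label, camera): "position" ([x, y, z] in m, in the coordinates of the camera as it stood for that picture, good to about 4 mm: the middle of the surface that is visible of it).
The state is a dict: "time_s": time; "joint_positions": joint angles; "qvel": joint speeds; "joint_torque": joint torques, N m; "tool_pos": TCP position; "tool_rot": TCP orientation; "force": force on the tool from outside, world axes, zero at the start; "moment": the same for the moment, N m; "gripper_width": opening from 0.0 (shut) to 1.0 (fully open).
Only numpy, scipy, OpenCV 4.12 (cv2) and the standard library are available. Lean on these libraries where they do the work, as an engineer would, in place of code of your own. Each camera call takes 0.05 s, during which the arm holds its last target. There are 200 camera calls.

## Working session

There is one attempt and no reset: what is moved stays moved. The work goes in short steps, Python scripts to look and compute and a tool call to move; the robot and the scene stay as the last step left them, time stands still between calls to the robot, and variables do not carry over. Pictures are saved under pics/ and viewed, about 8 in all and at most 12, crops included, and the job is handed in when it is done.

Besides the shell and the picture viewer there is one more tool, called after "Emit:" as name([rows], argument=value, ...), one row to a line, values as JSON. drive_tool: Moves the arm, as the interface text tells. Its arguments: {"type":"object","properties":{"plan":{"type":"array"},"fingers":{"type":"number"}},"required":["plan"]}

```bash
mkdir -p pics; ls; cat > h.py <<'E'
from rig import r
import numpy as np, cv2
from scipy.spatial.transform import Rotation as Rn
def cap(c,n):
    o=r.get_obs(); im=np.array(r.capture(c)); cv2.imwrite(f'pics/{n}.png',im[:,:,::-1]); return o,im
def w(c,p,o):
    m=r.camera_model(c)
    if c=='wrist':
        T=np.array(m['tool_from_camera']); q=o['tool_rot']
        return Rn.from_quat([q[1],q[2],q[3],q[0]]).apply(T[:3,:3]@p+T[:3,3])+o['tool_pos']
    return np.array(m['R']).T@(np.array(p)-m['t'])
def pix(c,P,o=None):
    m=r.camera_model(c);K=np.array(m['camera_matrix']);v=K@(np.array(m['R'])@P+m['t']);return (v[:2]/v[2]).round()
def rec(l,c,o,n=4):
    for d in r.recognise(l,c)[:n]:
        m=r.camera_model(c); p=np.array(d['position']); v=np.array(m['camera_matrix'])@p
        print(c,l,round(d['score'],2),w(c,p,o).round(4),(v[:2]/v[2]).round())
E
python3 - <<'E'
from h import *
np.set_printoptions(suppress=True)
print({k:np.round(v,3) for k,v in r.get_obs().items()})
for c in ('scene','top'):
    o,im=cap(c,c+'0')
    for l in ('press_grip','cap_top','collar','lunchbox','tiffin','silicone_lid','teaspoon','tumbler'): rec(l,c,o)
E
```

```text
pics
{'time_s': np.float64(0.0), 'joint_positions': array([-0.868,  0.359,  0.011, -0.   , -1.224, -0.288]), 'qvel': array([-0.001, -0.   , -0.001,  0.   , -0.002,  0.001]), 'joint_torque': array([ -0.   , -58.272,  29.306,   6.997,   0.007,  -0.   ]), 'tool_pos': array([ 0.272, -0.617,  0.226]), 'tool_rot': array([-0.001,  0.546,  0.838,  0.   ]), 'force': array([-0.291, -0.109, -0.61 ]), 'moment': array([ 0.042, -0.022,  0.004]), 'gripper_width': np.float64(0.999)}
scene press_grip 0.73 [0.4581 0.1528 0.0622] [310. 191.]
scene press_grip 0.61 [0.5477 0.1643 0.0591] [325. 220.]
scene cap_top 0.86 [ 0.5249 -0.1747  0.1092] [159. 227.]
scene cap_top 0.66 [ 0.5325 -0.0101  0.0186] [247. 242.]
scene collar 0.66 [ 0.5533 -0.1649  0.0622] [171. 252.]
scene lunchbox 0.95 [ 0.5633 -0.1677  0.067 ] [169. 254.]
scene tiffin 0.77 [0.63   0.4264 0.1381] [461. 198.]
scene silicone_lid 0.62 [ 0.7434 -0.0138  0.003 ] [264. 329.]
scene teaspoon 0.6 [0.726  0.1843 0.0135] [358. 296.]
scene tumbler 0.66 [ 0.7342 -0.1772  0.0587] [172. 330.]
scene tumbler 0.48 [0.6317 0.4272 0.1381] [462. 199.]
top press_grip 0.96 [0.4608 0.1582 0.0932] [301. 323.]
top press_grip 0.85 [0.5382 0.1602 0.0968] [301. 278.]
top cap_top 0.9 [ 0.5249 -0.0102  0.0212] [393. 287.]
top cap_top 0.66 [ 0.5144 -0.176   0.1115] [498. 295.]
top cap_top 0.39 [ 0.7495 -0.1885  0.0573] [491. 167.]
top collar 0.95 [ 0.5143 -0.1504  0.0672] [475. 294.]
top lunchbox 0.58 [ 0.5188 -0.1513  0.0673] [475. 292.]
top tiffin 0.85 [0.5927 0.4247 0.1662] [133. 241.]
top tiffin 0.34 [ 0.7473 -0.1896  0.0535] [491. 169.]
top silicone_lid 0.77 [ 0.7426 -0.0149  0.0063] [394. 176.]
top teaspoon 0.69 [0.7251 0.1907 0.0116] [289. 182.]
top tumbler 0.65 [ 0.7498 -0.1883  0.0532] [491. 168.]
```

View pics/scene0.png

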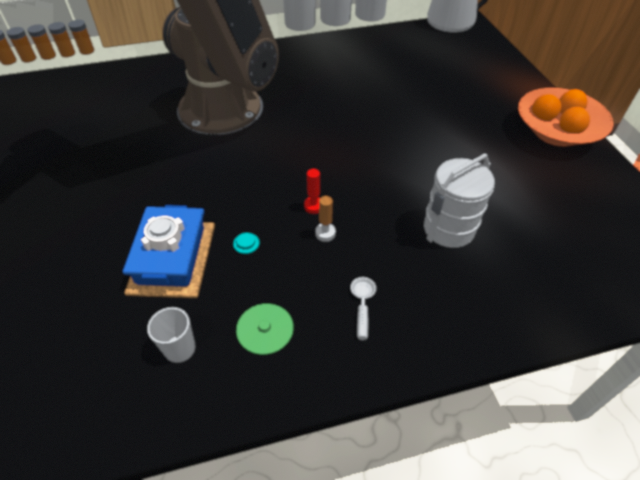

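View pics/top0.png

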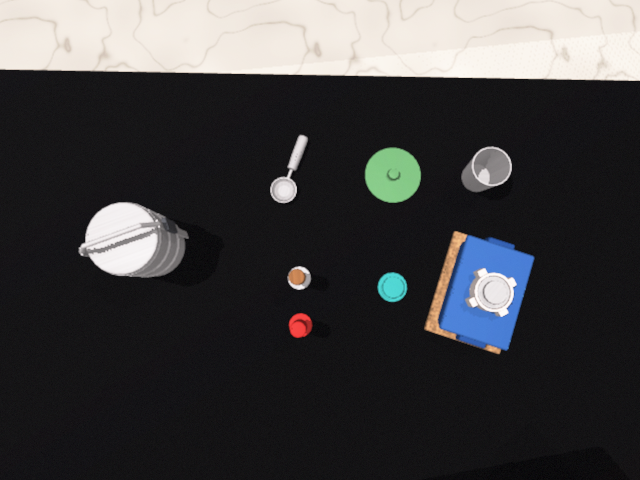

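The scene shows red press look-alike (scene 313,190; top 300,326) and a wooden-handled one (scene 325,218; top 298,278). The latter fits. The cap shapes are teal on the counter (scene 246,242) and bare steel in the collar (scene 160,230; top 493,292). The latter fits. I'll confirm both in one crop.

```bash
python3 - <<'E'
from h import *
im=cv2.imread('pics/scene0.png')[160:290,110:360]
cv2.imwrite('pics/crop.png',cv2.resize(im,None,fx=3,fy=3,interpolation=cv2.INTER_CUBIC))
print(np.round(r.camera_model('wrist')['tool_from_camera'],3),r.camera_model('wrist')['camera_matrix'])
m=r.camera_model('top')
def ray(u,v,z):
    K=np.array(m['camera_matrix']);R=np.array(m['R']);c=-R.T@m['t'];d=R.T@np.linalg.solve(K,[u,v,1]);return c+d*(z-c[2])/d[2]
print(ray(493,292,.1),ray(496,293,.109),ray(299,279,.014),ray(297,277,.11))
E
```

```text
[[ 1.     0.     0.001  0.002]
 [-0.001  0.967  0.253 -0.068]
 [-0.001 -0.253  0.967 -0.158]
 [ 0.     0.     0.     1.   ]] [[387.80174187   0.         321.9023839 ]
 [  0.         387.80174187 235.72314601]
 [  0.           0.           1.        ]]
[ 0.51933912 -0.17198036  0.1       ] [ 0.51773856 -0.17388471  0.109     ] [0.53845141 0.1667687  0.014     ] [0.54001586 0.16563121 0.11      ]
```

View pics/crop.png

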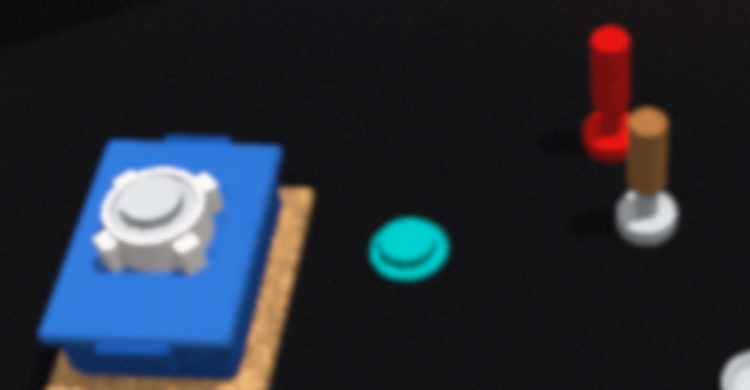

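Emit:
drive_tool([
  [[0.025, 0.05, 0.02], [0, 0, 0]],
  [[0.05, 0.1, 0.04], [0, 0, -0.05]],
  [[0.07, 0.15, 0.06], [0, 0, -0.1]],
  [[0.1, 0.2, 0.08], [0, 0, -0.15]],
  [[0.12, 0.25, 0.1], [0, 0, -0.2]],
  [[0.15, 0.3, 0.11], [0, 0, -0.25]],
  [[0.17, 0.35, 0.11], [0, 0, -0.3]],
  [[0.19, 0.4, 0.11], [0, 0, -0.36]],
  [[0.21, 0.44, 0.11], [0, 0, -0.41]],
  [[0.21, 0.44, 0.11], [0, 0, -0.41]],
  [[0.21, 0.44, 0.11], [0, 0, -0.41]],
  [[0.21, 0.44, 0.11], [0, 0, -0.41]],
])

```text
time_s: 2.4
tool_pos: [0.4816, -0.1785, 0.3366]
tool_rot: [0.0, 0.706, 0.708, -0.0]
force: [-0.4, -0.8, -0.5]
gripper_width: 0.998
```

The crop confirms the steel cap sitting in the white collar at crop (150,200), and the wooden handle on a steel foot at (648,160). The teal cap and red press are the look-alikes.

```bash
python3 - <<'E'
from h import *
o,im=cap('wrist','w1'); 
for l in('cap_top','collar'): rec(l,'wrist',o)
cv2.imwrite('pics/w1c.png',cv2.resize(im[120:360,200:440,::-1],None,fx=2.5,fy=2.5))
E
```

```text
wrist cap_top 0.6 [ 0.5199 -0.0121  0.0154] [452. 222.]
wrist cap_top 0.56 [ 0.5151 -0.1749  0.1043] [323. 236.]
wrist collar 0.63 [ 0.4917 -0.1784  0.066 ] [320. 207.]
```

View pics/w1c.png

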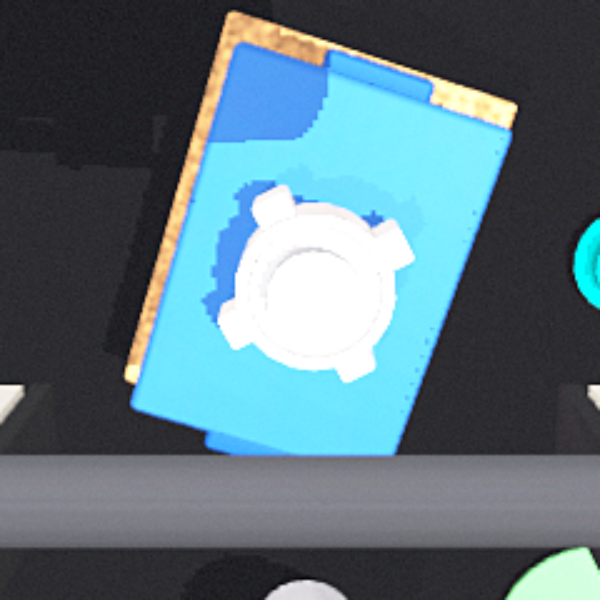

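Emit:
drive_tool([
  [[0, 0.04, 0], [0, 0, 0]],
  [[0, 0.1, 0], [0, 0, 0]],
  [[0.01, 0.16, 0], [0, 0, 0]],
  [[0.015, 0.22, -0.02], [0, 0, 0]],
  [[0.02, 0.28, -0.04], [0, 0, 0]],
  [[0.02, 0.32, -0.06], [0, 0, 0]],
  [[0.02, 0.345, -0.07], [0, 0, 0]],
  [[0.02, 0.345, -0.07], [0, 0, 0]],
  [[0.02, 0.345, -0.07], [0, 0, 0]],
])

```text
time_s: 3.68
tool_pos: [0.5022, 0.1666, 0.2668]
tool_rot: [0.0, 0.706, 0.709, 0.0]
force: [0.4, 0.1, -0.5]
gripper_width: 1.0
```

The wrist crop shows the collar at about crop (316,285) and the boss at about (320,295), which is full-frame pixel (328,238), overexposed. Next is the press.

```bash
python3 - <<'E'
from h import *
o,im=cap('wrist','w2'); 
rec('press_grip','wrist',o)
g=im.astype(int)
m=r.camera_model('wrist');K=np.array(m['camera_matrix'])
def ray(u,v,z):
    a=w('wrist',np.zeros(3),o);b=w('wrist',np.linalg.solve(K,[u,v,1]),o);d=b-a;return (a+d*(z-a[2])/d[2]).round(4)
# wooden: brownish
h=cv2.cvtColor(im,cv2.COLOR_RGB2HSV)
mk=((h[...,0]>5)&(h[...,0]<25)&(h[...,1]>90)&(h[...,2]>50)).astype(np.uint8)
n,l,s,c=cv2.connectedComponentsWithStats(mk)
for i in range(1,n):
    if s[i,4]>150: print(s[i],c[i].round(1))
print('centre ray', ray(322,236,.11))
# collar from w1: pixel 328,238 estimates
E
```

```text
wrist press_grip 0.84 [0.4469 0.1651 0.11  ] [318. 152.]
wrist press_grip 0.77 [0.5328 0.1663 0.0781] [319. 245.]
[   0  114   98  149 2750] [ 63.3 159.4]
[305 230  34  48 843] [321.7 250.6]
[  86  286   41   70 1407] [101.8 320.8]
[ 518  286   41   70 1404] [541.9 320.8]
[ 283  366  357   17 4381] [478.6 376. ]
centre ray [0.5162 0.1686 0.11  ]
```

View pics/w2.png

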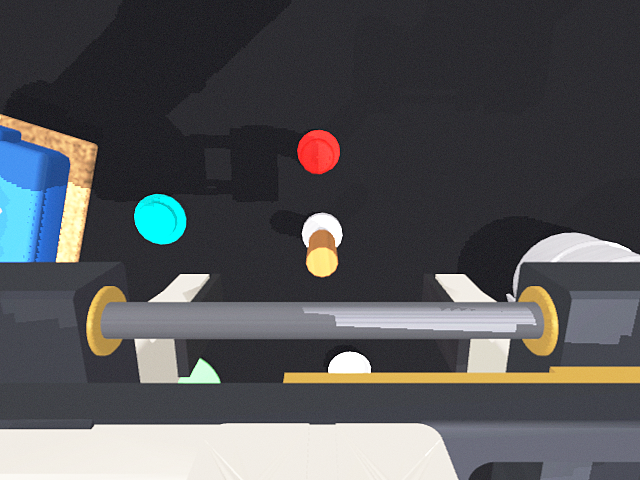

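The wrist view shows the wooden handle top at (321,262), its foot at (322,233) and the red one clear at (319,152).

```bash
cat >> h.py <<'E'
def ray(u,v,z,o):
    K=np.array(r.camera_model('wrist')['camera_matrix'])
    a=w('wrist',np.zeros(3),o);d=w('wrist',np.linalg.solve(K,[u,v,1]),o)-a;return (a+d*(z-a[2])/d[2]).round(4)
E
python3 - <<'E'
from h import *
o=r.get_obs();print(o['tool_pos'])
print(ray(321.5,262,.11,o),ray(322,233,.012,o))
o1=dict(o);o1['tool_pos']=np.array([0.4816,-0.1785,0.3366])
print('cap',ray(328,238,.108,o1), ray(323,236,.108,o1))
# fit collar outer/boss in w1
im=cv2.imread('pics/w1.png'); 
for ch in range(3): print(im[238,255:400:4,ch])
E
```

```text
[0.50231388 0.16637008 0.2671703 ]
[0.5395 0.1681 0.11  ] [0.5389 0.1687 0.012 ]
cap [ 0.5167 -0.1701  0.108 ] [ 0.5146 -0.1752  0.108 ]
[ 36 129  90 255 255 255 255 243 244 246 255 253 255 255 255 255 255 255
 255 255 255 255 255 255 255 255 255 255 255 255 255 255  47  53  47  53
  50]
[ 30 190 169 228 231 231 235 145 152 151 255 252 255 255 255 255 255 255
 255 255 255 255 255 255 255 255 232 237 235 236 235 234  42  50  45  46
  42]
[ 32 250 238 109 114 114 119  73  74  69 255 253 255 255 255 255 255 255
 255 255 255 255 255 255 255 255 106 122 118 123 119 116  46  47  46  50
  45]
```

Emit:
drive_tool([
  [[0.037, 0.002, 0], [0, 0, 0]],
  [[0.037, 0.002, -0.02], [0, 0, 0]],
  [[0.037, 0.002, -0.06], [0, 0, 0]],
  [[0.037, 0.002, -0.1], [0, 0, 0]],
  [[0.037, 0.002, -0.14], [0, 0, 0]],
  [[0.037, 0.002, -0.18], [0, 0, 0]],
  [[0.037, 0.002, -0.205], [0, 0, 0]],
  [[0.037, 0.002, -0.205], [0, 0, 0]],
  [[0.037, 0.002, -0.205], [0, 0, 0]],
])

```text
time_s: 4.9
tool_pos: [0.54, 0.1692, 0.0629]
tool_rot: [0.0, 0.706, 0.709, 0.001]
force: [0.1, -0.2, 0.3]
gripper_width: 1.005
```

Emit:
drive_tool([
  [[0, 0, 0], [0, 0, 0]],
  [[0, 0, 0], [0, 0, 0]],
  [[0, 0, 0], [0, 0, 0]],
  [[0, 0, 0], [0, 0, 0]],
  [[0, 0, 0], [0, 0, 0]],
  [[0, 0, 0], [0, 0, 0]],
  [[0, 0, 0], [0, 0, 0]],
  [[0, 0, 0], [0, 0, 0]],
], fingers=0.01)

```text
time_s: 5.9
tool_pos: [0.5388, 0.1692, 0.0613]
tool_rot: [-0.0, 0.705, 0.709, -0.0]
force: [-0.6, -0.0, -1.2]
gripper_width: 0.317
```

Emit:
drive_tool([
  [[0, 0, 0.03], [0, 0, 0]],
  [[0, 0, 0.08], [0, 0, 0]],
  [[0, -0.02, 0.13], [0, 0, 0]],
  [[-0.005, -0.06, 0.16], [0, 0, 0]],
  [[-0.01, -0.11, 0.16], [0, 0, 0]],
  [[-0.015, -0.16, 0.16], [0, 0, 0]],
  [[-0.02, -0.21, 0.16], [0, 0, 0]],
  [[-0.023, -0.26, 0.16], [0, 0, 0]],
  [[-0.023, -0.31, 0.16], [0, 0, 0]],
  [[-0.023, -0.343, 0.16], [0, 0, 0]],
  [[-0.023, -0.343, 0.16], [0, 0, 0]],
  [[-0.023, -0.343, 0.16], [0, 0, 0]],
])

```text
time_s: 7.4
tool_pos: [0.5157, -0.1736, 0.2211]
tool_rot: [-0.0, 0.706, 0.709, -0.0]
force: [0.6, -0.4, -2.5]
gripper_width: 0.319
```

```bash
python3 - <<'E'
from h import *
o,a=cap('wrist','w3'); print(o['tool_pos'],o['force'],o['gripper_width'])
_,b=cap('scene','s3')
rec('cap_top','scene',o);rec('press_grip','scene',o,2)
A=a[150:420,180:450];B=b[150:290,90:230]
out=np.hstack([cv2.resize(A,(400,400)),cv2.resize(B,(400,400),interpolation=cv2.INTER_CUBIC)])
cv2.imwrite('pics/c3.png',out[:,:,::-1])
E
```

```text
[ 0.51565328 -0.17358092  0.22111685] [ 0.57796718 -0.42785761 -2.48522736] 0.3186688158073163
scene cap_top 0.87 [ 0.5295 -0.009   0.0217] [247. 240.]
scene cap_top 0.85 [ 0.5237 -0.1738  0.1095] [160. 227.]
scene press_grip 0.68 [0.4587 0.1527 0.0548] [310. 194.]
scene press_grip 0.57 [ 0.5255 -0.169   0.2188] [147. 188.]
```

View pics/c3.png

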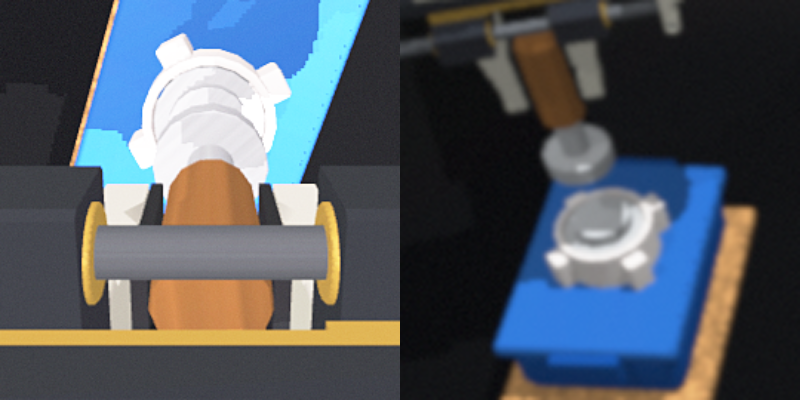

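The left half (wrist) shows the foot and collar nearly concentric laterally, about 210 against 208 px. The right half (scene) shows the foot at (578,158) above the cap boss at (602,218). I'll check that numerically.

```bash
python3 - <<'E'
from h import *
def sray(c,u,v,z):
    m=r.camera_model(c);K=np.array(m['camera_matrix']);R=np.array(m['R']);a=-R.T@m['t'];d=R.T@np.linalg.solve(K,[u,v,1]);return (a+d*(z-a[2])/d[2]).round(4)
o=r.get_obs()
for z in (.095,.1,.106): print(z,'rim far edge+34',ray(320.5,183.8,z,o)+[.034,0,0],'boss scene',sray('scene',160.7,226.3,z+.008),'top boss',sray('top',496,292.5,z+.008))
print('foot bottom scene',sray('scene',152.3,206.5,.1595), 'pred px',pix('scene',np.array([.5157,-.1736,.1595])))
# top boss fit: bright circle in original top picture
im=cv2.imread('pics/top0.png')[265:320,465:525,1]
c=cv2.HoughCircles(cv2.resize(cv2.GaussianBlur(im,(3,3),0),None,fx=4,fy=4,interpolation=cv2.INTER_CUBIC),cv2.HOUGH_GRADIENT,1,20,param1=80,param2=20,minRadius=30,maxRadius=100)
print(None if c is None else [(465+x/4,265+y/4,q/4) for x,y,q in c[0][:5]])
E
```

```text
0.095 rim far edge+34 [ 0.5167 -0.1723  0.095 ] boss scene [ 0.5168 -0.1733  0.103 ] top boss [ 0.5186 -0.1761  0.103 ]
0.1 rim far edge+34 [ 0.5161 -0.1723  0.1   ] boss scene [ 0.5216 -0.1723  0.108 ] top boss [ 0.5186 -0.1743  0.108 ]
0.106 rim far edge+34 [ 0.5153 -0.1723  0.106 ] boss scene [ 0.5273 -0.1712  0.114 ] top boss [ 0.5186 -0.1721  0.114 ]
foot bottom scene [ 0.5147 -0.1752  0.1595] pred px [153. 207.]
[(np.float32(494.125), np.float32(292.125), np.float32(19.75)), (np.float32(499.375), np.float32(290.375), np.float32(24.3)), (np.float32(490.375), np.float32(296.625), np.float32(22.325)), (np.float32(488.875), np.float32(291.625), np.float32(22.05)), (np.float32(498.375), np.float32(295.375), np.float32(15.1))]
```

Sources agree on the cap at about (0.517, -0.173) with the rim about 0.1 high. I'm descending to just above the cap.

Emit:
drive_tool([
  [[0.001, 0, -0.01], [0, 0, 0]],
  [[0.001, 0, -0.025], [0, 0, 0]],
  [[0.001, 0, -0.037], [0, 0, 0]],
  [[0.001, 0, -0.042], [0, 0, 0]],
  [[0.001, 0, -0.042], [0, 0, 0]],
  [[0.001, 0, -0.042], [0, 0, 0]],
])

```text
time_s: 8.35
tool_pos: [0.5174, -0.1738, 0.1799]
tool_rot: [0.0, 0.705, 0.709, 0.0]
force: [-1.0, 0.1, -2.8]
gripper_width: 0.317
```

Emit:
drive_tool([
  [[0, 0, -0.001], [0, 0, 0]],
  [[0, 0, -0.002], [0, 0, 0]],
  [[0, 0, -0.002], [0, 0, 0]],
])

```text
time_s: 8.72
tool_pos: [0.517, -0.1738, 0.1776]
tool_rot: [0.0, 0.705, 0.709, 0.0]
force: [-0.8, 0.2, -2.4]
gripper_width: 0.315
```

Emit:
drive_tool([
  [[0, 0, -0.001], [0, 0, 0]],
  [[0, 0, -0.002], [0, 0, 0]],
  [[0, 0, -0.002], [0, 0, 0]],
])

```text
time_s: 9.1
tool_pos: [0.5169, -0.1737, 0.1754]
tool_rot: [-0.0, 0.705, 0.709, -0.0]
force: [0.1, -0.4, -2.8]
gripper_width: 0.311
```

Emit:
drive_tool([
  [[0, 0, -0.001], [0, 0, 0]],
  [[0, 0, -0.002], [0, 0, 0]],
  [[0, 0, -0.002], [0, 0, 0]],
])

```text
time_s: 9.48
tool_pos: [0.5169, -0.1737, 0.1734]
tool_rot: [-0.0, 0.705, 0.709, -0.0]
force: [0.6, 0.4, -2.3]
gripper_width: 0.314
```

Foot underside is near 0.112 with no contact yet, so I continue.

Emit:
drive_tool([
  [[0, 0, -0.001], [0, 0, 0]],
  [[0, 0, -0.002], [0, 0, 0]],
  [[0, 0, -0.002], [0, 0, 0]],
])

```text
time_s: 9.85
tool_pos: [0.5169, -0.1738, 0.1715]
tool_rot: [-0.0, 0.705, 0.709, -0.0]
force: [-0.5, -0.1, -2.6]
gripper_width: 0.314
```

Emit:
drive_tool([
  [[0, 0, -0.001], [0, 0, 0]],
  [[0, 0, -0.002], [0, 0, 0]],
  [[0, 0, -0.002], [0, 0, 0]],
])

```text
time_s: 10.22
tool_pos: [0.5169, -0.1737, 0.1694]
tool_rot: [-0.0, 0.705, 0.709, -0.0]
force: [0.2, 0.5, -2.5]
gripper_width: 0.314
```

Emit:
drive_tool([
  [[0, 0, -0.001], [0, 0, 0]],
  [[0, 0, -0.002], [0, 0, 0]],
  [[0, 0, -0.002], [0, 0, 0]],
])

```text
time_s: 10.6
tool_pos: [0.5172, -0.1738, 0.1679]
tool_rot: [0.0, 0.705, 0.709, 0.0]
force: [-0.5, 0.2, 0.8]
gripper_width: 0.308
```

Emit:
drive_tool([
  [[0, 0, -0.001], [0, 0, 0]],
  [[0, 0, -0.002], [0, 0, 0]],
  [[0, 0, -0.002], [0, 0, 0]],
])

```text
time_s: 10.98
tool_pos: [0.5174, -0.1738, 0.166]
tool_rot: [0.0, 0.705, 0.709, 0.0]
force: [-0.4, 0.7, 2.6]
gripper_width: 0.31
```

Emit:
drive_tool([
  [[0, 0, -0.001], [0, 0, 0]],
  [[0, 0, -0.002], [0, 0, 0]],
  [[0, 0, -0.002], [0, 0, 0]],
])

```text
time_s: 11.35
tool_pos: [0.5169, -0.1737, 0.1632]
tool_rot: [-0.0, 0.705, 0.709, -0.0]
force: [1.5, -0.9, -0.3]
gripper_width: 0.311
```

Emit:
drive_tool([
  [[0, 0, -0.001], [0, 0, 0]],
  [[0, 0, -0.001], [0, 0, 0]],
])

```text
time_s: 11.6
tool_pos: [0.5168, -0.1736, 0.1622]
tool_rot: [-0.0, 0.705, 0.709, -0.0]
force: [1.0, 0.2, -1.8]
gripper_width: 0.319
```

Emit:
drive_tool([
  [[0, 0, -0.001], [0, 0, 0]],
  [[0, 0, -0.001], [0, 0, 0]],
])

```text
time_s: 11.85
tool_pos: [0.5165, -0.1736, 0.161]
tool_rot: [-0.001, 0.705, 0.709, -0.0]
force: [0.0, 0.2, -2.7]
gripper_width: 0.311
```

Emit:
drive_tool([
  [[0, 0, -0.001], [0, 0, 0]],
  [[0, 0, -0.001], [0, 0, 0]],
])

```text
time_s: 12.1
tool_pos: [0.5168, -0.1737, 0.1602]
tool_rot: [-0.0, 0.705, 0.709, -0.0]
force: [-0.1, -0.3, -2.2]
gripper_width: 0.313
```

The resistance came and then vanished early, so I'll look before continuing.

```bash
python3 - <<'E'
from h import *
o,a=cap('wrist','w4'); print(o['tool_pos'],o['force'],o['moment'])
_,b=cap('scene','s4')
A=a[130:400,180:450];B=b[150:290,90:230]
out=np.hstack([cv2.resize(A,(400,400)),cv2.resize(B,(400,400),interpolation=cv2.INTER_CUBIC)])
cv2.imwrite('pics/c4.png',out[:,:,::-1])
E
```

```text
[ 0.51675062 -0.17371043  0.1602403 ] [-0.12666277 -0.30855346 -2.23093524] [-0.00104952 -0.03741723 -0.05020952]
```

View pics/c4.png

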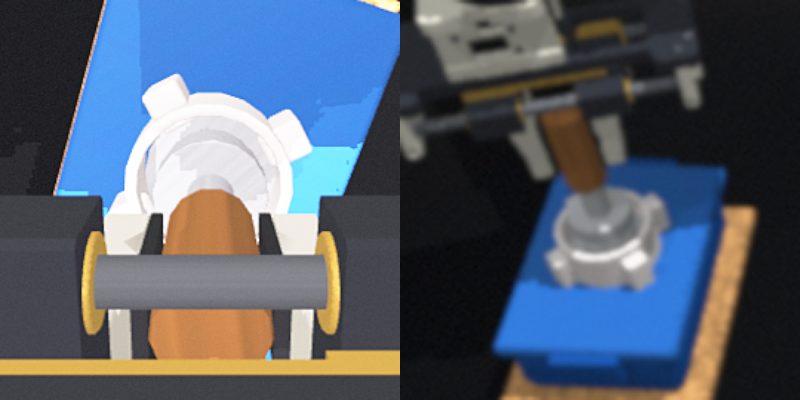

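The foot is concentric in the collar at about rim height with the cap beneath it. I continue in 1 mm steps.

Emit:
drive_tool([
  [[0, 0, -0.001], [0, 0, 0]],
  [[0, 0, -0.001], [0, 0, 0]],
])

```text
time_s: 12.45
tool_pos: [0.5169, -0.1737, 0.1595]
tool_rot: [-0.0, 0.705, 0.709, -0.0]
force: [0.0, 0.2, -2.5]
gripper_width: 0.314
```

Emit:
drive_tool([
  [[0, 0, -0.001], [0, 0, 0]],
  [[0, 0, -0.001], [0, 0, 0]],
])

```text
time_s: 12.7
tool_pos: [0.5169, -0.1737, 0.1585]
tool_rot: [-0.0, 0.705, 0.709, -0.0]
force: [0.4, 0.6, -2.1]
gripper_width: 0.313
```

Emit:
drive_tool([
  [[0, 0, -0.001], [0, 0, 0]],
  [[0, 0, -0.001], [0, 0, 0]],
])

```text
time_s: 12.95
tool_pos: [0.5169, -0.1737, 0.1574]
tool_rot: [-0.0, 0.705, 0.709, -0.0]
force: [-0.5, -0.8, -2.5]
gripper_width: 0.31
```

Emit:
drive_tool([
  [[0, 0, -0.0005], [0, 0, 0]],
  [[0, 0, -0.0005], [0, 0, 0]],
])

```text
time_s: 13.2
tool_pos: [0.517, -0.1737, 0.157]
tool_rot: [-0.0, 0.705, 0.709, -0.0]
force: [-0.8, 0.7, -2.4]
gripper_width: 0.318
```

Emit:
drive_tool([
  [[0, 0, -0.0005], [0, 0, 0]],
  [[0, 0, -0.0005], [0, 0, 0]],
])

```text
time_s: 13.45
tool_pos: [0.517, -0.1737, 0.1565]
tool_rot: [-0.0, 0.705, 0.709, -0.0]
force: [0.1, 0.8, -2.2]
gripper_width: 0.314
```

Emit:
drive_tool([
  [[0, 0, -0.0005], [0, 0, 0]],
  [[0, 0, -0.0005], [0, 0, 0]],
])

```text
time_s: 13.7
tool_pos: [0.517, -0.1738, 0.156]
tool_rot: [-0.0, 0.705, 0.709, -0.0]
force: [-1.1, 0.8, -2.9]
gripper_width: 0.312
```

Emit:
drive_tool([
  [[0, 0, -0.0005], [0, 0, 0]],
  [[0, 0, -0.0005], [0, 0, 0]],
])

```text
time_s: 13.95
tool_pos: [0.517, -0.1737, 0.1555]
tool_rot: [-0.0, 0.705, 0.709, -0.0]
force: [0.4, 0.1, -2.0]
gripper_width: 0.313
```

Emit:
drive_tool([
  [[0, 0, -0.0005], [0, 0, 0]],
  [[0, 0, -0.0005], [0, 0, 0]],
])

```text
time_s: 14.2
tool_pos: [0.517, -0.1737, 0.155]
tool_rot: [-0.0, 0.705, 0.709, -0.0]
force: [0.6, 0.2, -2.4]
gripper_width: 0.311
```

Emit:
drive_tool([
  [[0, 0, -0.0005], [0, 0, 0]],
  [[0, 0, -0.0005], [0, 0, 0]],
])

```text
time_s: 14.45
tool_pos: [0.517, -0.1738, 0.1545]
tool_rot: [-0.0, 0.705, 0.709, -0.0]
force: [0.1, -0.3, -2.1]
gripper_width: 0.317
```

Emit:
drive_tool([
  [[0, 0, -0.0005], [0, 0, 0]],
  [[0, 0, -0.0005], [0, 0, 0]],
])

```text
time_s: 14.7
tool_pos: [0.517, -0.1737, 0.154]
tool_rot: [-0.0, 0.705, 0.709, -0.0]
force: [0.5, -0.5, -2.5]
gripper_width: 0.314
```

Emit:
drive_tool([
  [[0, 0, -0.0005], [0, 0, 0]],
  [[0, 0, -0.0005], [0, 0, 0]],
])

```text
time_s: 14.95
tool_pos: [0.517, -0.1737, 0.1536]
tool_rot: [0.0, 0.705, 0.709, 0.0]
force: [0.3, -0.1, -3.0]
gripper_width: 0.317
```

Emit:
drive_tool([
  [[0, 0, -0.0005], [0, 0, 0]],
  [[0, 0, -0.0005], [0, 0, 0]],
])

```text
time_s: 15.2
tool_pos: [0.517, -0.1738, 0.1531]
tool_rot: [0.0, 0.705, 0.709, 0.0]
force: [-0.4, -0.2, -2.4]
gripper_width: 0.314
```

Emit:
drive_tool([
  [[0, 0, -0.0005], [0, 0, 0]],
  [[0, 0, -0.0005], [0, 0, 0]],
])

```text
time_s: 15.45
tool_pos: [0.517, -0.1738, 0.1526]
tool_rot: [0.0, 0.705, 0.709, 0.0]
force: [-0.6, 0.2, -0.4]
gripper_width: 0.316
```

Emit:
drive_tool([
  [[0, 0, -0.0003], [0, 0, 0]],
  [[0, 0, -0.0003], [0, 0, 0]],
  [[0, 0, -0.0003], [0, 0, 0]],
])

```text
time_s: 15.82
tool_pos: [0.517, -0.1737, 0.1523]
tool_rot: [0.0, 0.705, 0.709, 0.0]
force: [-1.0, 0.4, -0.3]
gripper_width: 0.311
```

Emit:
drive_tool([
  [[0, 0, -0.0003], [0, 0, 0]],
  [[0, 0, -0.0003], [0, 0, 0]],
  [[0, 0, -0.0003], [0, 0, 0]],
])

```text
time_s: 16.2
tool_pos: [0.5171, -0.1738, 0.1523]
tool_rot: [0.0, 0.705, 0.709, 0.0]
force: [-1.0, 0.5, 3.3]
gripper_width: 0.318
```

Emit:
drive_tool([
  [[0, 0, -0.0003], [0, 0, 0]],
  [[0, 0, -0.0003], [0, 0, 0]],
  [[0, 0, -0.0003], [0, 0, 0]],
])

```text
time_s: 16.58
tool_pos: [0.5172, -0.1738, 0.1522]
tool_rot: [0.0, 0.705, 0.709, 0.0]
force: [-1.9, 0.4, 6.6]
gripper_width: 0.314
```

Emit:
drive_tool([
  [[0, 0, -0.0003], [0, 0, 0]],
  [[0, 0, -0.0006], [0, 0, 0]],
  [[0, 0, -0.0006], [0, 0, 0]],
  [[0, 0, -0.0006], [0, 0, 0]],
])

```text
time_s: 17.08
tool_pos: [0.5173, -0.1739, 0.1522]
tool_rot: [0.001, 0.705, 0.709, 0.0]
force: [-2.9, 1.1, 9.8]
gripper_width: 0.315
```

Emit:
drive_tool([
  [[0, 0, -0.0003], [0, 0, 0]],
  [[0, 0, -0.0003], [0, 0, 0]],
  [[0, 0, -0.0003], [0, 0, 0]],
  [[0, 0, -0.0003], [0, 0, 0]],
])

```text
time_s: 17.58
tool_pos: [0.5173, -0.1739, 0.1522]
tool_rot: [0.001, 0.705, 0.709, 0.0]
force: [-3.3, 2.0, 12.3]
gripper_width: 0.317
```

Emit:
drive_tool([
  [[0, 0, -0.0001], [0, 0, 0]],
  [[0, 0, -0.0001], [0, 0, 0]],
  [[0, 0, -0.0001], [0, 0, 0]],
  [[0, 0, -0.0001], [0, 0, 0]],
  [[0, 0, -0.0001], [0, 0, 0]],
  [[0, 0, -0.0001], [0, 0, 0]],
])

```text
time_s: 18.32
tool_pos: [0.5173, -0.1739, 0.1522]
tool_rot: [0.001, 0.705, 0.709, 0.0]
force: [-4.4, 2.5, 13.2]
gripper_width: 0.313
```

Emit:
drive_tool([
  [[0, 0, 0], [0, 0, 0]],
  [[0, 0, 0], [0, 0, 0]],
  [[0, 0, 0], [0, 0, 0]],
  [[0, 0, 0], [0, 0, 0]],
  [[0, 0, 0], [0, 0, 0]],
  [[0, 0, 0], [0, 0, 0]],
  [[0, 0, 0], [0, 0, 0]],
  [[0, 0, 0], [0, 0, 0]],
])

```text
time_s: 19.32
tool_pos: [0.5174, -0.1739, 0.1522]
tool_rot: [0.001, 0.705, 0.709, 0.0]
force: [-3.7, 2.0, 13.7]
gripper_width: 0.315
```

```bash
python3 - <<'E'
from h import *
o,a=cap('wrist','w5'); print(o['tool_pos'],o['force'],o['moment'],o['tool_rot'])
_,b=cap('scene','s5')
A=a[130:400,180:450];B=b[150:290,90:230]
out=np.hstack([cv2.resize(A,(400,400)),cv2.resize(B,(400,400),interpolation=cv2.INTER_CUBIC)])
cv2.imwrite('pics/c5.png',out[:,:,::-1])
E
```

```text
[ 0.51735211 -0.17388753  0.15221314] [-3.67212222  2.03889542 13.71385106] [ 1.03120131  1.77780312 -0.00644972] [6.61321716e-04 7.05218285e-01 7.08989882e-01 2.82674864e-04]
```

View pics/c5.png

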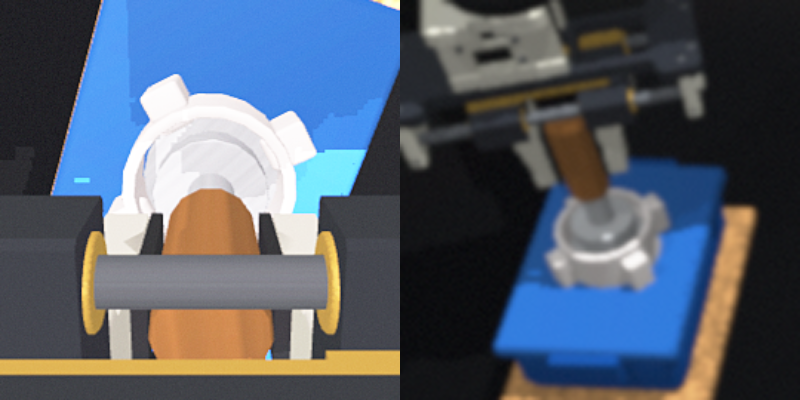

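Pressing gave about 16 N net for about 1.7 s on a hard stop, 16 mm below first contact. The pictures show the foot level and concentric inside the collar. I now lift clear and look at the cap before putting the press away.

Emit:
drive_tool([
  [[0, 0, 0.002], [0, 0, 0]],
  [[0, 0, 0.01], [0, 0, 0]],
  [[0, 0, 0.04], [0, 0, 0]],
  [[0, 0, 0.07], [0, 0, 0]],
  [[0, 0.03, 0.07], [0, 0, 0]],
  [[0.005, 0.08, 0.07], [0, 0, 0]],
  [[0.01, 0.13, 0.07], [0, 0, 0]],
  [[0.015, 0.18, 0.07], [0, 0, 0]],
  [[0.02, 0.24, 0.07], [0, 0, 0]],
  [[0.022, 0.3, 0.07], [0, 0, 0]],
  [[0.022, 0.343, 0.07], [0, 0, 0]],
  [[0.022, 0.343, 0.07], [0, 0, 0]],
])

```text
time_s: 20.92
tool_pos: [0.5387, 0.1721, 0.2201]
tool_rot: [-0.0, 0.704, 0.71, -0.0]
force: [-0.2, 0.0, -1.5]
gripper_width: 0.313
```

```bash
python3 - <<'E'
from h import *
o,a=cap('top','t6'); print(o['tool_pos'],o['force'],o['tool_rot'])
rec('cap_top','top',o)
_,b=cap('scene','s6'); rec('cap_top','scene',o)
A=a[240:350,430:540];B=b[185:285,115:215]
out=np.hstack([cv2.resize(x,(400,400),interpolation=cv2.INTER_CUBIC) for x in(A,B)])
cv2.imwrite('pics/c6.png',out[:,:,::-1])
E
```

```text
[0.53873759 0.17206364 0.22006548] [-0.21646542  0.00574143 -1.51631843] [-2.55072284e-04  7.04257568e-01  7.09944427e-01 -3.51391914e-04]
top cap_top 0.56 [ 0.5246 -0.0093  0.0192] [392. 288.]
scene cap_top 0.87 [ 0.5329 -0.0104  0.0198] [247. 242.]
scene cap_top 0.71 [ 0.5187 -0.1722  0.0934] [162. 230.]
scene cap_top 0.29 [ 0.559  -0.1686  0.0679] [169. 252.]
```

View pics/c6.png

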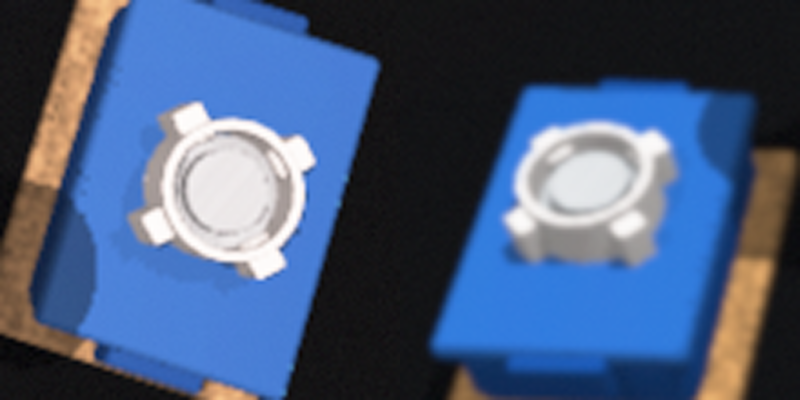

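The cap now sits level and deep in the collar in both views, with the catches showing above it. Its top is about 16 mm lower than before. Now I stand the press back.

Emit:
drive_tool([
  [[0, -0.002, -0.03], [0, 0, 0]],
  [[0, -0.002, -0.07], [0, 0, 0]],
  [[0, -0.002, -0.11], [0, 0, 0]],
  [[0, -0.002, -0.14], [0, 0, 0]],
  [[0, -0.002, -0.152], [0, 0, 0]],
  [[0, -0.002, -0.156], [0, 0, 0]],
  [[0, -0.002, -0.156], [0, 0, 0]],
  [[0, -0.002, -0.156], [0, 0, 0]],
])

```text
time_s: 22.12
tool_pos: [0.5397, 0.1676, 0.0658]
tool_rot: [0.0, 0.705, 0.709, 0.001]
force: [-0.2, 0.0, -3.1]
gripper_width: 0.312
```

Emit:
drive_tool([
  [[0, 0, -0.001], [0, 0, 0]],
  [[0, 0, -0.001], [0, 0, 0]],
  [[0, 0, -0.001], [0, 0, 0]],
])

```text
time_s: 22.5
tool_pos: [0.539, 0.1674, 0.0638]
tool_rot: [0.0, 0.705, 0.709, 0.0]
force: [-0.5, 0.5, -2.5]
gripper_width: 0.317
```

Emit:
drive_tool([
  [[0, 0, -0.001], [0, 0, 0]],
  [[0, 0, -0.001], [0, 0, 0]],
  [[0, 0, -0.001], [0, 0, 0]],
])

```text
time_s: 22.88
tool_pos: [0.539, 0.1673, 0.0626]
tool_rot: [-0.0, 0.705, 0.709, -0.0]
force: [-0.2, -1.2, -2.5]
gripper_width: 0.315
```

Emit:
drive_tool([
  [[0, 0, -0.0005], [0, 0, 0]],
  [[0, 0, -0.001], [0, 0, 0]],
  [[0, 0, -0.001], [0, 0, 0]],
])

```text
time_s: 23.25
tool_pos: [0.539, 0.1672, 0.0616]
tool_rot: [-0.0, 0.705, 0.709, -0.0]
force: [-0.8, -0.2, -2.6]
gripper_width: 0.317
```

Emit:
drive_tool([
  [[0, 0, -0.0005], [0, 0, 0]],
  [[0, 0, -0.0005], [0, 0, 0]],
  [[0, 0, -0.0005], [0, 0, 0]],
])

```text
time_s: 23.62
tool_pos: [0.5391, 0.1672, 0.0613]
tool_rot: [0.0, 0.705, 0.709, 0.0]
force: [-0.3, -0.4, -0.5]
gripper_width: 0.314
```

Weight has come off, so the foot is on the counter. I open and retreat straight up.

Emit:
drive_tool([
  [[0, 0, 0], [0, 0, 0]],
  [[0, 0, 0], [0, 0, 0]],
  [[0, 0, 0], [0, 0, 0]],
  [[0, 0, 0], [0, 0, 0]],
  [[0, 0, 0], [0, 0, 0]],
  [[0, 0, 0], [0, 0, 0]],
  [[0, 0, 0], [0, 0, 0]],
  [[0, 0, 0], [0, 0, 0]],
], fingers=0.085)

```text
time_s: 24.62
tool_pos: [0.539, 0.1672, 0.0612]
tool_rot: [0.0, 0.705, 0.709, 0.0]
force: [-0.5, 0.7, -0.2]
gripper_width: 0.97
```

Emit:
drive_tool([
  [[0, 0, 0.02], [0, 0, 0]],
  [[0, 0, 0.06], [0, 0, 0]],
  [[0, 0, 0.1], [0, 0, 0]],
  [[0, 0, 0.15], [0, 0, 0]],
  [[0, 0, 0.19], [0, 0, 0]],
  [[0, 0, 0.22], [0, 0, 0]],
  [[-0.05, 0, 0.22], [0, 0, 0]],
  [[-0.08, 0, 0.22], [0, 0, 0]],
  [[-0.08, 0, 0.22], [0, 0, 0]],
  [[-0.08, 0, 0.22], [0, 0, 0]],
])

```text
time_s: 25.88
tool_pos: [0.4593, 0.1674, 0.2815]
tool_rot: [0.0, 0.705, 0.709, 0.0]
force: [0.3, 0.2, -0.2]
gripper_width: 0.97
```

```bash
python3 - <<'E'
from h import *
o,a=cap('scene','s7'); print(o['time_s'],o['tool_pos'],o['gripper_width'])
rec('press_grip','scene',o);rec('cap_top','scene',o)
E
```

```text
25.875 [0.45925531 0.16744294 0.28147743] 0.969790381067652
scene press_grip 0.76 [0.4593 0.1542 0.0603] [311. 192.]
scene press_grip 0.72 [0.5496 0.1671 0.0577] [327. 221.]
scene cap_top 0.86 [ 0.5285 -0.012   0.0179] [246. 241.]
scene cap_top 0.84 [ 0.5155 -0.1741  0.0946] [161. 229.]
```

View pics/s7.png

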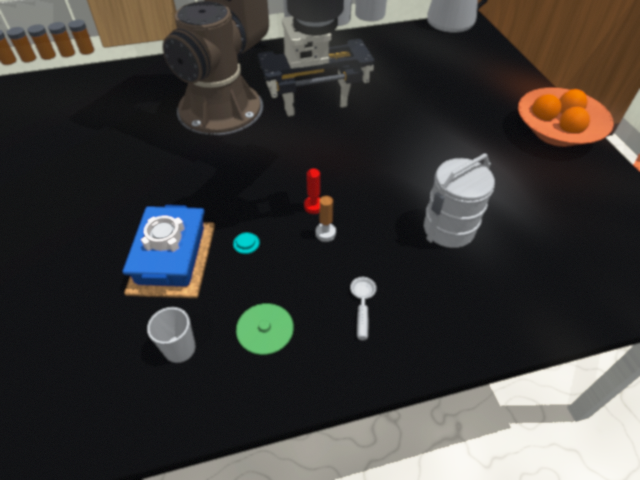

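The press stands upright at (326,218), the cap is down in the collar at (161,230), and everything else is unmoved. I'm handing in.

```bash
python3 -c "
from rig import r
print(r.close_job())"
```

```text
the job is handed in; nothing more can be done
None
```

The vent cap is pushed down onto its seat in the collar. I handed the job in at about 26 s, with the press back on the counter and the gripper open and clear.

- **Pressing:** The foot first met the cap with its top about 107 mm above the counter. A hard stop came about 16 mm lower, roughly 8 mm below the rim. There I held it for about 1.7 s; the readings correspond to 15 to 16 N on the cap once the press's own 2.5 N weight is allowed for. I saw no reading above about 16 N, and the gripper stayed clear of the cap.
- **Last checks:** Before I put the press away, the top and scene pictures showed the cap level and deep in the collar, with the catches above it. In the final scene picture the cap was still down. The press stood upright at its old spot, and the red press, the teal cap and the other kitchen things looked unmoved.
- **What did not match:** I never caught the 9–15 N click resistance. The force is reported only at the end of each move, and the highest value I saw on the way down was about 5 N. The resistance had gone after roughly 6–8 mm of travel, before the expected 10.5 mm. That the cap clicked is inferred from the depth, the hard stop and the pictures. During the hold there was also a sideways force of about 4–5 N, which I put down to the arm flexing.

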